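Clamp the shift drum in the strut fixture

TASK

Make the shift drum fast in the slotted-strut fixture, ready for brushing. First lay the drum down in the two U-shaped rests, not dropping it; then put the hammer-head of the blue stop down through the open stretch of slot beyond the drum's end until its collar sits on the strut, and turn it a quarter turn so that the head catches under the lips; last, push the red-knobbed lever of the toggle clamp over until it snaps down on the drum. Leave the brush and the roll of tape where they lie.

Things in the scene. Friction and masses are not known exactly. Their poses are not given: they have to be found in the camera images.
- drum_mid (a point): centre of the loose steel shift drum, a grooved cylinder 37 mm across, 125 mm long, lying on its side, 0.38 kg; its own y is its long axis, z up. The thick part, 37 mm across, spans 43 mm either way along y; thinner ends. It has a small flat below and does not roll. In the fixture either end may face either way
- stop_mid (a point): centre of the blue square grip (26 x 26 mm, 54 mm high) of the loose hammer-head stop, which stands upright on its head, 76 mm tall, 0.25 kg; z up; this point is 49 mm above its underside. x is the way its head is long (a white line on top shows it). Seated in the slot this point is 33 mm above the strut's top
- stop_head (a point): middle of the stop's underside. From there up: steel head 34 mm long along its own x, 18 mm along y, 9 mm high; round shank 16 mm across; collar 40 mm across from 16 to 22 mm; blue grip from 22 to 76 mm. Seated, the collar rests on the strut's top and this point is 16 mm below it, clear of the strut's floor. Either way round will do
- fixture: fixed fixture; origin on the bench top under the middle of its two U rests; x along the strut towards the open slot, y towards the toggle clamp, z up. Strut: grey C-channel 52 mm wide, 26 mm high, x = -85 to +165 mm, a slot 22 mm wide along its middle between two lips 4 mm thick, 46 mm wide inside, floor 3 mm above the bench
- rest_mid (a point): where the drum's centre lies once in the rests, 48 mm above the bench; axes as the fixture's; the drum's long axis lies along x; 10 mm either way along x is fine. U rests 16 mm thick at x = -42 and +42 mm, 42 mm wide inside, floors 30 mm and flared tops 53 mm above the bench; end plate's inner face at x = -71 mm, 66 mm high
- slot_mid (a point): middle of the open stretch of slot, level with the strut's top, 26 mm above the bench; axes as the fixture's. A laid drum ends 52 mm before this point, the end cap is 46 mm past it. To go in, the stop's x must lie along the slot's x; locked, it lies along y. 20 mm either way along x is fine
- clamp_lever (a joint): angle of the clamp lever, rad: 0 open (leaning 0.75 rad from upright towards the fixture's +y), 0.9 shut (0.15 rad past upright). Over-centre: springs back to 0 below about 0.5, snaps shut beyond; about 10 N at the knob to start it. It turns about the fixture's x: as it shuts its knob goes up and towards -y, and the press bar turns 2.2 times as far
- lever_pivot (a point): pivot of the lever, fixed, 60 mm above the bench; axes as the fixture's. It lies between red cheeks, together 30 mm thick along x, from 31 mm before it (towards the drum) to 19 mm past it along y, up to 94 mm above the bench
- lever_tip (a point): centre of the red ball knob, 24 mm across, on the end of the lever, 76 mm from the pivot: about 115 mm above the bench when open, 135 mm when shut
- press_pivot (a point): pivot of the clamp's press bar, fixed, 85 mm above the bench, axes as the fixture's. Open, the bar (18 mm wide) leans back over the +y side from here, up to 155 mm above the bench, no part of it nearer than 12 mm towards the drum; shut, its rubber pad stands on the drum 62 mm from here
- brush_mid (a point): loose brass wire brush with a wooden handle, 74 x 133 x 35 mm; point at its middle, 6 mm above the bench; y along its length; leave it alone
- tape_mid (a point): loose roll of masking tape, 80 mm across, 24 mm high; point at its centre; leave it alone
Mind the look-alikes: they are no part of the job. There is more than one size of the part that bears stop_mid; the job needs the larger.

How it is judged:
By the outcome, as a careful person would: the job done as asked, in the order asked, and still so for the second after the job is handed in, with the robot touching nothing.
It also fails if it takes over 72 s, if anything falls off the work surface, if the arm or the gripper's body presses on something with over 40 N, if the wrist force passes 120 N, or if a joint passes its speed limit or range.

ROBOT

A 6-joint arm with a two-finger parallel gripper is mounted at the origin on a cart in front of the work surface, level with it; the furniture and walls round the work are solid. World frame = base frame: x ahead of the robot, y to its left, z up, the work surface at z = 0. Lengths are in m, angles in rad, forces in N, time in s.
With the tool pointing down it reaches from about 0.35 to 0.8 m from the base axis. Payload 7.3 kg.
Tool frame: the origin (TCP) lies between the finger pads; the fingertips stand 14 mm ahead of it and the grasp point (between the pads) lies 5 mm behind it; z points along the fingers, y is the line along which they close (so a half turn about z gives the same grasp; the last joint's range is limited). The gripper opens to 85 mm and grips with 20 to 120 N. Pads are 22 mm wide; open, the fingers measure 114 mm over their backs; the gripper's body (76 mm by 85 mm) begins 54 mm behind the grasp point. The pads swing forward as they close: fully open they stand 13 mm farther back than shut.
Start: joints at [-1.43, 0.342, 1.524, -0, 1.275, -0.146], TCP at [0.149, -0.504, 0.245] pointing down, gripper open.
Joint ranges: [-2.53, 2.53], [-0.77, 2.02], [0.04, 2.7], [-1, 4.14], [0.28, 2.66], [-3.11, 3.11]. Speed limits (rad/s): [2.57, 2.57, 3.14, 3.14, 3.14, 3.14].

INTERFACE

Orientations are given as a rotation vector (axis times angle).
In Python, from workcell import monitor, optics, workorder gives the robot as it stands.
- The arm moves only by the tool send_rows, never from a script. Its argument "steps" is a list that holds one entry, the list of rows, each a list of 6 numbers: the shift along the tool's x, y, z in units of 50 cm (1.0 is 50 cm), then the turn, a rotation vector about the tool's x, y, z in units of 4 degrees (1.0 is 4 degrees). In form: [[[x, y, z, rx, ry, rz], ...]]. A call has 1 to 8 rows; each row shifts and turns the commanded pose from where the row before left it, along the tool's axes as they then stand; what a row does not reach is not made up. A row lasts 1/12 s, in which the tool goes at most 41.7 mm and 7.16 degrees, less where a joint would pass 70% of its speed; a pose out of reach is approached as far as the arm can. A call with a number of a shift or a turn outside -1 to 1 is refused whole. A call with a gripper value outside its range is refused whole. "grip" is the finger opening in mm, from 0 to 85.4, set as the call begins (left out, the last holds). The fingers move at their own pace and stop on an object; "newtons" is the grip in N (left out, the last holds). Time passes only in rows, so rows that do not move let the fingers close. It gives the time, the measured TCP pose, the force, the opening and the grip force at its end, in the units of the state.
- monitor.get_state(): the state, without advancing time (a new reading comes with each control period).
- optics.get_image(name): name is "side" or "top"; returns a dict with "pixels" (384x512x3 uint8, red, green, blue), "intrinsics" (3x3 intrinsics, pixels), "R" (3x3) and "t" (3): a world point X has camera coordinates R X + t. Camera axes: x right, y down, z forward; pixel columns grow to the right and rows downward; lengths in m; the calibration is good to about 2 mm. A picture is of the moment at which its call begins. There is no depth.
- workorder.close_job(): hands the job in; it is judged then, once.
Trained networks look in a picture, given as the dict that the camera call returned (one of the last four; its "shot" number tells which), for a name from the list of things; names that differ only in an ending like _2 or _b are one class to them, and where a whole thing is asked for, a point or a joint stands for the part that bears it (a point fixed in the world has none). Each returns a list of dicts, best first, with "p" (0 to 1); they miss things now and then, are a little off and sometimes report something else, mostly with a low value. They report only what shows in the picture. A call takes as long as a camera call. They do not tell look-alikes from the thing itself.
- optics.look_for(query, picture): "centre" ([column, row] in pixels, amid what is visible of it).
The state is a dict: "time_s": time; "joint_positions": joint angles; "joint_vel": joint speeds; "joint_efforts": joint torques, N m; "tcp_pos": TCP position; "tool_rot": TCP orientation; "force": force on the tool from outside, world axes, zero at the start; "wrist_torque": the same for the moment, N m; "opening": opening from 0.0 (shut) to 1.0 (fully open); "gripper_force": force on a finger pad.
Only numpy, scipy, OpenCV 4.12 (cv2) and the standard library are available. Lean on these libraries where they do the work, as an engineer would, in place of code of your own. Each camera call takes 0.05 s, during which the arm holds its last target. There are 200 camera calls.

## Working session

There is one attempt and no reset: what is moved stays moved. The work goes in short steps, Python scripts to look and compute and a tool call to move; the robot and the scene stay as the last step left them, time stands still between calls to the robot, and variables do not carry over. Pictures are saved under pics/ and viewed, at most 10 in all, crops included, and the job is handed in when it is done.

Besides the shell and the picture viewer there is one more tool, called after ">>>" by a JSON object that holds its "name" and its "arguments". send_rows: Moves the arm, as the interface text tells. Its arguments: {"type":"object","properties":{"steps":{"type":"array","items":{"type":"array","items":{"type":"array","items":{"type":"number","minimum":-1,"maximum":1}}}},"grip":{"type":"number"},"newtons":{"type":"number"}},"required":["steps"]}

```bash
mkdir -p pics; cat > h.py <<'E'
import numpy as np, cv2
from workcell import monitor, optics, workorder
def ray(im,px):
    K=np.array(im["intrinsics"]);R=np.array(im["R"]);t=np.array(im["t"])
    d=R.T@np.linalg.inv(K)@np.array([px[0],px[1],1.]);return -R.T@t,d
def atz(im,px,z):
    c,d=ray(im,px);return c+d*(z-c[2])/d[2]
def proj(im,X):
    K=np.array(im["intrinsics"]);p=K@(np.array(im["R"])@np.array(X)+np.array(im["t"]));return p[:2]/p[2]
def tri(im1,p1,im2,p2):
    c1,d1=ray(im1,p1);c2,d2=ray(im2,p2);d1/=np.linalg.norm(d1);d2/=np.linalg.norm(d2)
    s=np.linalg.lstsq(np.stack([d1,-d2],1),c2-c1,rcond=None)[0]
    a=c1+d1*s[0];b=c2+d2*s[1];return (a+b)/2,np.linalg.norm(a-b)
def save(im,n,box=None,f=1):
    p=np.array(im["pixels"])[:,:,::-1]
    if box: p=p[box[1]:box[3],box[0]:box[2]]
    cv2.imwrite("pics/"+n,cv2.resize(p,None,fx=f,fy=f,interpolation=cv2.INTER_CUBIC))
E
python3 - <<'E'
from h import *
np.set_printoptions(precision=4,suppress=True)
s=monitor.get_state();print(s)
ims={n:optics.get_image(n) for n in("top","side")}
for n,im in ims.items():
    save(im,n+"1.png",None,1.55)
    print(n,"cam",-np.array(im["R"]).T@np.array(im["t"]), np.array(im["R"]).round(2).tolist(), im["intrinsics"][0][0])
    for q in["drum_mid","stop_mid","stop_head","fixture","rest_mid","slot_mid","clamp_lever","lever_tip","brush_mid","tape_mid"]:
        try: print(n,q,[(round(d["p"],2),np.round(d["centre"],1).tolist(),atz(im,d["centre"],0.04)[:2].round(3).tolist()) for d in optics.look_for(q,im)[:4]])
        except Exception as e: print(q,e)
E
```

```text
{'time_s': 0.0, 'joint_positions': array([-1.43  ,  0.3427,  1.5251,  0.    ,  1.2755, -0.146 ]), 'joint_vel': array([-0.001 , -0.0003, -0.0008, -0.0017,  0.0005, -0.0007]), 'joint_efforts': array([  0.0007, -43.3677, -24.6017,  -0.0002,   0.0078,  -0.    ]), 'tcp_pos': array([ 0.1485, -0.5031,  0.2446]), 'tool_rot': array([-3.1077, -0.4488, -0.    ]), 'force': array([ 0.9115,  0.3848, -0.6656]), 'wrist_torque': array([-0.0113,  0.0199, -0.0042]), 'gripper_force': 0.0, 'opening': 0.9998512094053316}
top cam [0.3575 0.1044 0.9773] [[0.0, -1.0, 0.02], [-0.98, -0.01, -0.19], [0.19, -0.02, -0.98]] 368.9872152990172
top drum_mid [(0.7, [209.4, 187.3], [0.549, 0.21]), (0.51, [317.0, 196.5], [0.526, -0.068])]
top stop_mid [(0.69, [168.4, 209.9], [0.489, 0.313]), (0.52, [171.8, 232.5], [0.432, 0.302])]
top stop_head [(0.64, [172.4, 233.7], [0.429, 0.3]), (0.56, [277.7, 197.7], [0.522, 0.034])]
top fixture [(0.95, [316.3, 198.4], [0.521, -0.066])]
top rest_mid [(0.86, [318.3, 196.6], [0.526, -0.072]), (0.3, [260.2, 155.7], [0.635, 0.079])]
top slot_mid [(0.96, [318.0, 196.7], [0.525, -0.071])
[... 278 characters left out ...]
-0.04, 0.35, -0.93], [0.07, -0.93, -0.35]] 378.28329564460756
side drum_mid [(0.62, [229.3, 241.9], [0.549, 0.241])]
side stop_mid [(0.97, [293.8, 266.6], [0.425, 0.317]), (0.82, [255.0, 268.7], [0.492, 0.331])]
side stop_head [(0.81, [255.2, 271.4], [0.491, 0.339]), (0.66, [289.8, 266.7], [0.432, 0.318])]
side fixture [(0.96, [251.6, 193.5], [0.527, -0.025])]
side rest_mid [(0.81, [249.7, 197.4], [0.529, 0.003])]
side slot_mid [(0.67, [252.3, 194.9], [0.524, -0.015])]
side clamp_lever [(0.64, [252.9, 181.7], [0.53, -0.117])]
side lever_tip []
side brush_mid [(0.83, [300.1, 243.2], [0.411, 0.231])]
side tape_mid [(0.85, [201.3, 217.7], [0.626, 0.137]), (0.74, [250.0, 194.8], [0.53, -0.015])]
```

View pics/top1.png

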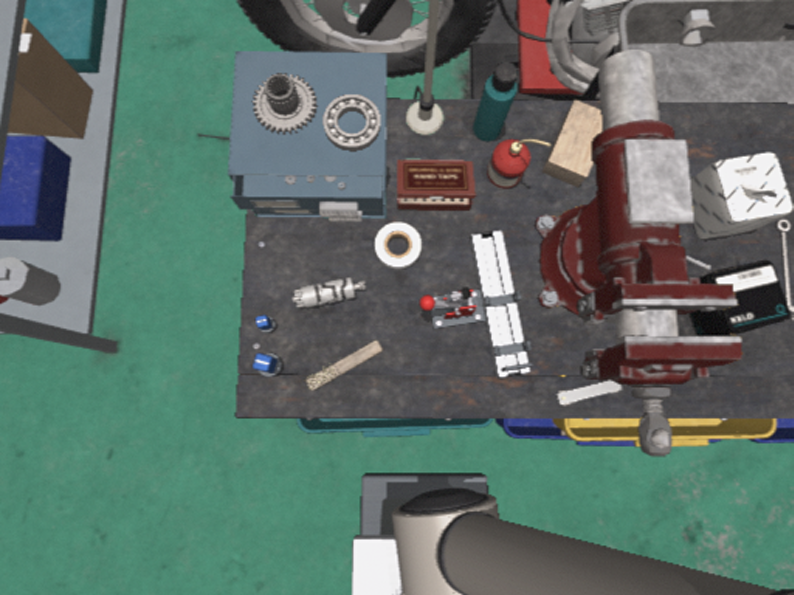

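View pics/side1.png

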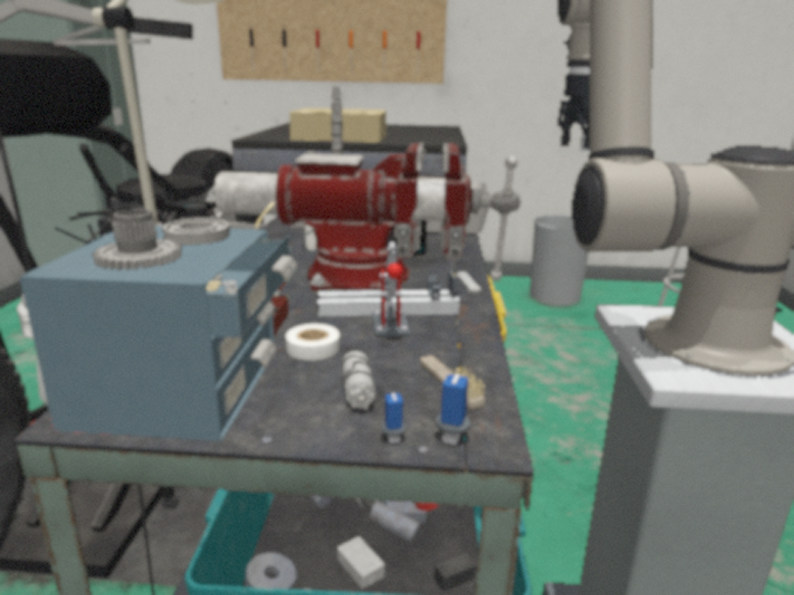

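```bash
python3 - <<'E'
import cv2
p=cv2.imread("pics/top1.png"); p=cv2.resize(p,None,fx=1/1.55,fy=1/1.55)
from h import *
im=optics.get_image("top")
save(im,"topfix.png",(150,130,400,270),3.2)
im=optics.get_image("side")
save(im,"sidefix.png",(180,130,350,290),3.7)
E
```

```text
(no output)
```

View pics/topfix.png

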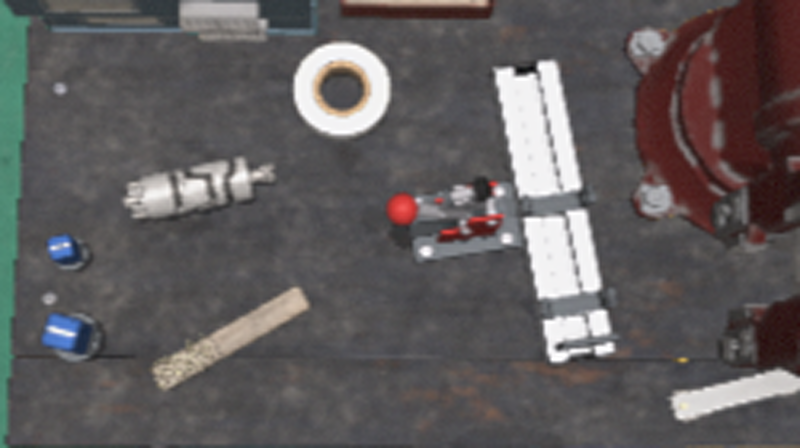

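View pics/sidefix.png

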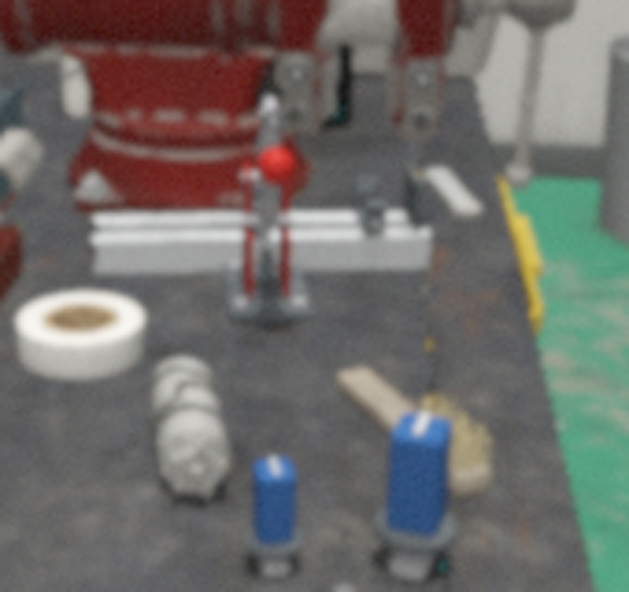

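The top view shows the strut running along about world x: crop (525,68) is the far end and (583,357) the end-plate end. The clamp is on the +y side with its red knob at crop (403,210). The drum is at about (200,188), and the larger blue stop is the lower-left one at (70,337). Next I fit the poses by silhouette.

```bash
cat > fit.py <<'E'
from h import *
from scipy.optimize import minimize
U=4
def mask(im,lo,hi,box):
    p=np.array(im["pixels"]); m=cv2.inRange(cv2.cvtColor(p,cv2.COLOR_RGB2HSV),lo,hi)
    z=np.zeros_like(m); x0,y0,x1,y1=box; z[y0:y1,x0:x1]=m[y0:y1,x0:x1]; return z
def up(m): return cv2.resize(m,None,fx=U,fy=U,interpolation=cv2.INTER_LINEAR)>127
def box(sx,sy,z0,z1): return np.array([[a,b,c] for a in sx for b in sy for c in(z0,z1)],float)
def sil(im,P):
    q=np.array([proj(im,x) for x in P]); q=(q+.5)*U-.5
    h=cv2.convexHull(np.round(q*16).astype(np.int32)); o=np.zeros((384*U,512*U),np.uint8)
    cv2.fillConvexPoly(o,h,1,shift=4); return o>0
def pose(P,v):
    c,s=np.cos(v[2]),np.sin(v[2]); return P@np.array([[c,-s,0],[s,c,0],[0,0,1]]).T+[v[0],v[1],0]
def fit(P,views,v0,step=(.008,.008,.1)):
    views=[(im,up(m)) for im,m in views]
    def f(v): 
        e=0
        for im,m in views:
            s=sil(im,pose(P,v)); e+=1-(s&m).sum()/(s|m).sum()
        return e
    S=np.vstack([v0]+[np.array(v0)+np.eye(3)[i]*step[i] for i in range(3)])
    r=minimize(f,v0,method="Nelder-Mead",options=dict(initial_simplex=S,xatol=1e-4,fatol=1e-5,maxiter=150));return r.x,r.fun
cyl=np.array([[18.5e-3*np.cos(a),y,.0185+18.5e-3*np.sin(a)] for a in np.linspace(0,6.28,24) for y in(-.043,.043)]+
 [[.010*np.cos(a),y,.0185+.010*np.sin(a)] for a in np.linspace(0,6.28,12) for y in(-.0625,.0625)])
grip=box((-.013,.013),(-.013,.013),.022,.076)
strut=box((-.085,.165),(-.026,.026),0,.026)
E
cat > m1.py <<'E'
from fit import *
np.set_printoptions(precision=4,suppress=True)
T=optics.get_image("top");S=optics.get_image("side")
mt=mask(T,(100,110,60),(130,255,255),(150,190,185,250));ms=mask(S,(100,110,60),(130,255,255),(275,225,310,290))
print("stop both",fit(grip,[(T,mt),(S,ms)],(.43,.305,0.2))); print("top",fit(grip,[(T,mt)],(.43,.305,.2))); 
mt=mask(T,(0,0,100),(180,80,255),(300,140,350,250))
n,l,st,_=cv2.connectedComponentsWithStats(mt)
cv2.imwrite("pics/mt.png",mt[140:260,290:360])
mt=cv2.morphologyEx(mt,cv2.MORPH_CLOSE,np.ones((11,11)))
print("strut",mt.sum()/255,fit(strut,[(T,mt)],(.5,-.07,.19)))
mt=mask(T,(0,0,85),(180,80,255),(185,170,240,205));ms=mask(S,(0,0,85),(180,80,255),(218,222,246,266))
print("drum top",mt.sum()/255,fit(cyl,[(T,mt)],(.54,.21,.0))); 
print("drum both",ms.sum()/255,fit(cyl,[(T,mt),(S,ms)],(.54,.21,.0)))
def c(m):
    k=cv2.moments(m,True);return k["m10"]/k["m00"],k["m01"]/k["m00"]
kt=mask(T,(170,170,110),(180,255,255),(265,185,283,205))|mask(T,(0,170,110),(8,255,255),(265,185,283,205))
ks=mask(S,(170,170,110),(180,255,255),(245,165,262,185))|mask(S,(0,170,110),(8,255,255),(245,165,262,185))
print("knob",kt.sum()/255,c(kt),ks.sum()/255,c(ks),tri(T,c(kt),S,c(ks)))
o=np.hstack([cv2.resize(x,(390,560),interpolation=cv2.INTER_CUBIC) for x in (np.array(T["pixels"])[140:252,295:373,::-1],cv2.cvtColor(mt*0+kt,cv2.COLOR_GRAY2BGR)[140:252,295:373])])
E
python3 m1.py
```

```text
stop both (array([ 0.4279,  0.3026, -0.0736]), np.float64(0.760918332336884))
top (array([ 0.427 ,  0.3057, -0.2581]), np.float64(0.5224252491694352))
strut 2548.0 (array([ 0.4947, -0.0941,  0.1659]), np.float64(0.21053398765851994))
drum top 1217.0 (array([0.5518, 0.2137, 0.1748]), np.float64(0.5345177413767506))
drum both 1153.0 (array([0.554 , 0.2148, 0.0663]), np.float64(1.0195938934721616))
knob 54.0 (275.3703703703704, 195.03703703703704) 78.0 (254.89743589743588, 174.32051282051282) (array([0.5149, 0.0449, 0.1158]), np.float64(0.0008300312551184056))
```

```bash
cat > m2.py <<'E'
from fit import *
T=optics.get_image("top");S=optics.get_image("side")
def tile(im,b,P,v,f):
    p=np.array(im["pixels"])[:,:,::-1]; x0,y0,x1,y1=b
    c=cv2.resize(p[y0:y1,x0:x1],None,fx=f,fy=f,interpolation=cv2.INTER_CUBIC)
    g=c.copy(); q=np.array([proj(im,x) for x in pose(P,v)]); q=((q+.5-[x0,y0])*f)
    cv2.polylines(g,[cv2.convexHull(q.astype(np.int32))],True,(0,255,0),1); return g
a=tile(T,(150,215,190,250),grip,(.428,.304,-.1),6); b=tile(S,(270,230,320,290),grip,(.428,.304,-.1),4)
c=tile(T,(180,168,245,212),cyl,(.552,.214,.1),6)
d=tile(T,(295,135,355,255),strut,(.52,-.07,.17),5)
o=np.zeros((600,800,3),np.uint8)
for t,(x,y) in((a,(0,0)),(b,(245,0)),(c,(0,260)),(d,(460,0))): o[y:y+t.shape[0],x:x+t.shape[1]]=t[:600-y,:800-x]
cv2.imwrite("pics/comp.png",o)
p=np.array(T["pixels"]);h=cv2.cvtColor(p,cv2.COLOR_RGB2HSV)
print(h[232:236,164:176:2].tolist()); print(h[187,200:220:4].tolist(),h[187,190].tolist()); print([h[175,x].tolist() for x in range(300,340,3)])
E
python3 m2.py
```

```text
[[[110, 80, 165], [107, 17, 234], [111, 95, 217], [110, 137, 208], [110, 155, 206], [109, 153, 140]], [[110, 84, 140], [110, 17, 225], [10, 6, 250], [108, 38, 230], [111, 107, 215], [110, 148, 126]], [[109, 147, 172], [111, 123, 204], [110, 80, 220], [106, 25, 235], [120, 5, 241], [111, 114, 114]], [[109, 153, 193], [110, 156, 200], [109, 150, 206], [110, 125, 215], [111, 106, 210], [109, 140, 93]]]
[[13, 11, 206], [12, 14, 93], [10, 7, 223], [15, 4, 244], [12, 15, 174]] [8, 13, 154]
[[15, 6, 82], [150, 6, 81], [0, 6, 81], [120, 2, 232], [150, 1, 243], [150, 1, 241], [150, 1, 243], [130, 4, 192], [120, 1, 245], [150, 1, 244], [0, 23, 89], [150, 3, 83], [120, 6, 86], [160, 9, 86]]
```

View pics/comp.png

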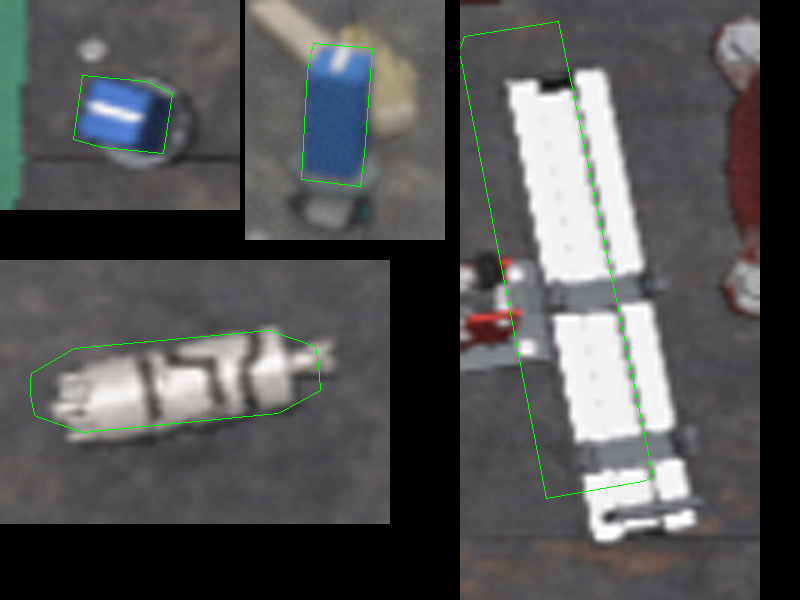

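The stop silhouette matches, with its white line at about 76° yaw. The strut and drum guesses are off, so I'm refitting with tighter masks.

```bash
cat > m3.py <<'E'
from fit import *
np.set_printoptions(precision=4,suppress=True)
T=optics.get_image("top");S=optics.get_image("side")
big=lambda m:(lambda n,l,st,_:((l==1+st[1:,4].argmax())*255).astype(np.uint8))(*cv2.connectedComponentsWithStats(m))
cl=lambda m,k:cv2.morphologyEx(m,cv2.MORPH_CLOSE,np.ones((k,k)))
mt=cl(mask(T,(100,70,60),(130,255,255),(160,225,182,245)),5);ms=cl(mask(S,(100,110,60),(130,255,255),(280,238,305,280)),5)
print("stop both",fit(grip,[(T,mt),(S,ms)],(.428,.304,-0.24)),"top",fit(grip,[(T,mt)],(.428,.304,-.24)))
m=mask(T,(0,0,150),(180,60,255),(302,145,345,246)); 
L=(np.array(T["pixels"]).sum(2)>0).astype(np.uint8)*0; cv2.fillPoly(L,[np.array([(302,146),(320,146),(345,246),(319,246)])],255); m=cl(m&L,13)
m=big(m)
print("strut",m.sum()/255,fit(strut,[(T,m)],(.51,-.095,.19),(.01,.01,.05)))
mt=big(cl(mask(T,(0,0,115),(180,80,255),(185,170,240,205)),7));ms=big(cl(mask(S,(0,0,105),(180,80,255),(218,222,246,266)),7))
c0=atz(T,(212.5,187.7),.0185); print(c0)
print("drum top",mt.sum()/255,fit(cyl,[(T,mt)],(c0[0],c0[1],.197)),"both",ms.sum()/255,fit(cyl,[(T,mt),(S,ms)],(c0[0],c0[1],.197)))
E
python3 m3.py
```

```text
stop both (array([ 0.4278,  0.3027, -0.0756]), np.float64(0.3716861868530781)) top (array([ 0.4273,  0.303 , -0.29  ]), np.float64(0.12106803218727136))
strut 1774.0 (array([ 0.4956, -0.0935,  0.1715]), np.float64(0.13494071387203954))
[0.5521 0.2046 0.0185]
drum top 539.0 (array([0.5519, 0.2065, 0.2237]), np.float64(0.15527276314491467)) both 750.0 (array([0.5515, 0.2057, 0.217 ]), np.float64(0.33893274132543993))
```

```bash
cat > go.py <<'E'
# python3 go.py x y z psi_deg [nrows]: prints rows for straight move, tool down with tool-x at psi
import sys,json
from h import *
from scipy.spatial.transform import Rotation as Ro
def plan(wps):
    s=monitor.get_state();p=np.array(s["tcp_pos"]);R=Ro.from_rotvec(s["tool_rot"])
    x=R.as_matrix()[:,0];print("now",p.round(4),"psi",round(np.degrees(np.arctan2(x[1],x[0])),2),"t",round(s["time_s"],2),"q",np.round(s["joint_positions"],2))
    C=p.copy();RC=R;out=[]
    for w in wps:
        tgt=np.array(w[:3]);a=np.radians(w[3]);RT=Ro.from_matrix(np.array([[np.cos(a),np.sin(a),0],[np.sin(a),-np.cos(a),0],[0,0,-1]]))
        rv=(RC.inv()*RT).as_rotvec();n=int(max(np.ceil(np.linalg.norm(tgt-C)/.040),np.ceil(np.degrees(np.linalg.norm(rv))/4.0),1,w[4] if len(w)>4 else 1))
        p0=C.copy();R0=RC
        for i in range(n):
            pt=p0+(tgt-p0)*(i+1)/n;Rt=R0*Ro.from_rotvec(rv*(i+1)/n)
            d=RC.inv().apply(pt-C)/.5;r=np.degrees((RC.inv()*Rt).as_rotvec())/4
            row=[round(float(v),3) for v in d]+[round(float(v),2) for v in r];row=[v+0 for v in row];out.append(row)
            C=C+RC.apply(np.array(row[:3])*.5);RC=RC*Ro.from_rotvec(np.radians(np.array(row[3:])*4))
    for i in range(0,len(out),8): print(json.dumps([out[i:i+8]]).replace(" ",""))
if __name__=="__main__": plan(json.loads(sys.argv[1]))
E
python3 go.py '[[0.2,-0.47,0.42,16.4],[0.43,-0.1,0.42,50],[0.552,0.206,0.15,101.5]]'
python3 - <<'E'
from fit import *
T=optics.get_image("top")
for X in([0,0,.048],[.042,0,.05],[-.042,0,.05],[.117,0,.026]):print(X,proj(T,pose(np.array([X],float),(.4956,-.0935,.1715))[0]))
g=np.array(T["pixels"]).mean(2)
for fx in(-.06,-.02,0,.02,.07,.09,.11,.13,.15):
    ys=np.arange(-.045,.045,.0005);v=np.array([cv2.getRectSubPix(g.astype(np.float32),(1,1),tuple(proj(T,pose(np.array([[fx,y,.026]]),(.4956,-.0935,.1715))[0])))[0,0] for y in ys])
    w=ys[v>160]; inn=(ys>-.018)&(ys<.018); print(fx,w.min(),w.max(),"slot dark",ys[inn][v[inn].argmin()],v[inn].min())
E
```

```text
now [ 0.1485 -0.5036  0.2453] psi 16.43 t 1.5 q [-1.43  0.34  1.52 -0.    1.28 -0.15]
[[[0.024,-0.007,-0.07,0.0,0.0,0.0],[0.023,-0.007,-0.07,0.0,0.0,0.0],[0.024,-0.007,-0.07,0.0,0.0,0.0],[0.023,-0.007,-0.07,0.0,0.0,0.01],[0.024,-0.007,-0.069,0.0,0.0,0.0],[0.059,-0.053,0.0,0.0,0.0,-0.76],[0.062,-0.049,0.0,0.0,0.0,-0.77],[0.064,-0.046,0.0,0.0,0.0,-0.76]]]
[[[0.067,-0.043,0.0,0.0,0.0,-0.77],[0.069,-0.039,0.0,0.0,0.0,-0.76],[0.071,-0.036,0.0,0.0,0.0,-0.76],[0.072,-0.031,0.0,0.0,0.0,-0.77],[0.075,-0.028,0.0,0.0,0.0,-0.76],[0.075,-0.023,0.0,0.0,0.0,-0.76],[0.077,-0.02,0.0,0.0,0.0,-0.77],[0.078,-0.015,0.0,0.0,0.0,-0.76]]]
[[[0.048,-0.016,0.042,0.0,0.0,-0.99],[0.049,-0.012,0.041,0.0,0.0,-0.99],[0.05,-0.01,0.042,0.0,0.0,-0.99],[0.05,-0.005,0.041,0.0,0.0,-0.99],[0.051,-0.002,0.042,0.0,0.0,-0.99],[0.051,0.001,0.041,0.0,0.0,-0.99],[0.05,0.005,0.042,0.0,0.0,-0.99],[0.05,0.008,0.041,0.0,0.0,-0.99]]]
[[[0.049,0.012,0.042,0.0,0.0,-0.99],[0.049,0.015,0.041,0.0,0.0,-1.0],[0.047,0.018,0.042,0.0,0.0,-0.99],[0.046,0.022,0.041,0.0,0.0,-0.99],[0.044,0.025,0.042,0.0,0.0,-0.99]]]
[0, 0, 0.048] [327.77929099 
[... 247 characters left out ...]
-0.02399999999999998 0.029500000000000068 slot dark -0.006499999999999964 187.5002
0 -0.02449999999999998 0.028000000000000067 slot dark -0.007999999999999965 149.2897
0.02 -0.02449999999999998 0.04450000000000008 slot dark -0.006499999999999964 151.89368
0.07 -0.02549999999999998 0.027500000000000066 slot dark -0.008999999999999966 169.69989
0.09 -0.02499999999999998 0.027500000000000066 slot dark -0.007499999999999965 161.30548
0.11 -0.02599999999999998 0.027500000000000066 slot dark -0.008999999999999966 151.41277
0.13 -0.02549999999999998 0.026500000000000065 slot dark -0.007499999999999965 190.17784
0.15 -0.02599999999999998 0.027500000000000066 slot dark -0.008999999999999966 136.53229
```

>>> {"name": "send_rows", "arguments": {"steps": [[[0.024,-0.007,-0.07,0,0,0],[0.023,-0.007,-0.07,0,0,0],[0.024,-0.007,-0.07,0,0,0],[0.023,-0.007,-0.07,0,0,0],[0.024,-0.007,-0.069,0,0,0],[0.059,-0.053,0,0,0,-0.76],[0.062,-0.049,0,0,0,-0.77],[0.064,-0.046,0,0,0,-0.76]]], "grip": 70, "newtons": 60}}

```text
time_s: 2.22
tcp_pos: [0.2633, -0.3683, 0.4202]
tool_rot: [3.062, 0.698, 0.001]
force: [0.5, -0.1, -0.6]
opening: 0.818
gripper_force: 0.0
```

>>> {"name": "send_rows", "arguments": {"steps": [[[0.067,-0.043,0,0,0,-0.77],[0.069,-0.039,0,0,0,-0.76],[0.071,-0.036,0,0,0,-0.76],[0.072,-0.031,0,0,0,-0.77],[0.075,-0.028,0,0,0,-0.76],[0.075,-0.023,0,0,0,-0.76],[0.077,-0.02,0,0,0,-0.77],[0.078,-0.015,0,0,0,-0.76]]]}}

```text
time_s: 2.88
tcp_pos: [0.4304, -0.0978, 0.42]
tool_rot: [2.845, 1.332, 0.001]
force: [0.9, -1.0, 0.2]
opening: 0.82
gripper_force: 0.0
```

>>> {"name": "send_rows", "arguments": {"steps": [[[0.048,-0.016,0.042,0,0,-0.99],[0.049,-0.012,0.041,0,0,-0.99],[0.05,-0.01,0.042,0,0,-0.99],[0.05,-0.005,0.041,0,0,-0.99],[0.051,-0.002,0.042,0,0,-0.99],[0.051,0.001,0.041,0,0,-0.99],[0.05,0.005,0.042,0,0,-0.99],[0.05,0.008,0.041,0,0,-0.99]]]}}

```text
time_s: 3.55
tcp_pos: [0.5049, 0.0898, 0.2528]
tool_rot: [2.372, 2.059, 0.0]
force: [0.0, -0.9, -0.6]
opening: 0.815
gripper_force: 0.0
```

>>> {"name": "send_rows", "arguments": {"steps": [[[0.049,0.012,0.042,0,0,-0.99],[0.049,0.015,0.041,0,0,-1],[0.047,0.018,0.042,0,0,-0.99],[0.046,0.022,0.041,0,0,-0.99],[0.044,0.025,0.042,0,0,-0.99],[0,0,0,0,0,0]]]}}

```text
time_s: 4.05
tcp_pos: [0.5504, 0.2094, 0.145]
tool_rot: [-1.976, -2.436, 0.007]
force: [-1.1, -0.2, 0.2]
opening: 0.819
gripper_force: 0.0
```

```bash
python3 go.py '[[0.552,0.206,0.06,101.5,4],[0.552,0.206,0.019,101.5,6]]'
```

```text
now [0.5504 0.2094 0.145 ] psi 101.9 t 4.05 q [0.23 0.55 1.48 0.   1.12 0.02]
[[[-0.002,0.001,0.042,-0.02,0.0,0.02],[-0.002,0.0,0.043,-0.02,-0.01,0.03],[-0.002,0.001,0.042,-0.03,0.0,0.02],[-0.001,0.0,0.043,-0.02,0.0,0.03],[0.0,0.0,0.014,0.0,0.0,0.0],[0.0,0.0,0.013,0.0,0.0,0.0],[0.0,0.0,0.014,0.0,0.0,0.0],[0.0,0.0,0.014,0.0,0.0,0.0]]]
[[[0.0,0.0,0.013,0.0,0.0,0.0],[0.0,0.0,0.014,0.0,0.0,0.0]]]
```

>>> {"name": "send_rows", "arguments": {"steps": [[[-0.002,0.001,0.042,-0.02,0,0.02],[-0.002,0,0.043,-0.02,0,0.03],[-0.002,0.001,0.042,-0.03,0,0.02],[-0.001,0,0.043,-0.02,0,0.03],[0,0,0.014,0,0,0],[0,0,0.013,0,0,0],[0,0,0.014,0,0,0],[0,0,0.014,0,0,0]]]}}

```text
time_s: 4.72
tcp_pos: [0.5545, 0.2032, 0.038]
tool_rot: [1.992, 2.422, 0.01]
force: [0.4, 0.0, -0.3]
opening: 0.82
gripper_force: 0.0
```

>>> {"name": "send_rows", "arguments": {"steps": [[[0,0,0.013,0,0,0],[0,0,0.014,0,0,0],[0,0,0,0,0,0],[0,0,0,0,0,0]]]}}

```text
time_s: 5.05
tcp_pos: [0.5536, 0.2031, 0.0235]
tool_rot: [1.993, 2.424, 0.007]
force: [0.5, -0.7, 0.3]
opening: 0.821
gripper_force: 0.0
```

>>> {"name": "send_rows", "arguments": {"steps": [[[0,0,0,0,0,0],[0,0,0,0,0,0],[0,0,0,0,0,0],[0,0,0,0,0,0],[0,0,0,0,0,0],[0,0,0,0,0,0]]], "grip": 25}}

```text
time_s: 5.55
tcp_pos: [0.5538, 0.2032, 0.0245]
tool_rot: [1.992, 2.423, 0.008]
force: [-2.7, -0.6, 5.3]
opening: 0.402
gripper_force: 60.3
```

```bash
python3 - <<'E'
from h import *
s=monitor.get_state();print(s["tcp_pos"],s["opening"]*85.4,s["gripper_force"],s["force"])
T=optics.get_image("top");S=optics.get_image("side")
a=np.array(T["pixels"])[150:230,170:270,::-1];b=np.array(S["pixels"])[190:280,190:290,::-1]
cv2.imwrite("pics/g1.png",np.hstack([cv2.resize(a,(400,320),interpolation=2),cv2.resize(b,(356,320),interpolation=2)]))
E
python3 go.py '[[0.55,0.206,0.18,101.5,5],[0.4954,-0.0921,0.18,9.2]]'
```

```text
[0.5538082  0.20317659 0.02451945] 34.293475315369946 60.29939353466034 [-2.71229734 -0.55693672  5.30444507]
now [0.5538 0.2032 0.0245] psi 101.16 t 5.65 q [ 0.22  0.7   1.58 -0.    0.85  0.03]
[[[0.001,-0.001,-0.062,0.02,0.0,-0.02],[0.002,-0.001,-0.062,0.02,0.0,-0.01],[0.001,-0.001,-0.063,0.02,0.0,-0.02],[0.002,-0.001,-0.062,0.02,0.0,-0.02],[0.001,-0.001,-0.062,0.02,0.0,-0.01],[-0.023,-0.009,0.0,0.0,0.0,0.96],[-0.024,-0.008,0.0,0.0,0.0,0.96],[-0.025,-0.006,0.0,0.0,0.0,0.96]]]
[[[-0.025,-0.005,0.0,0.0,0.0,0.97],[-0.025,-0.003,0.0,0.0,0.0,0.96],[-0.025,-0.001,0.0,0.0,0.0,0.96],[-0.025,0.001,0.0,0.0,0.0,0.96],[-0.026,0.002,0.0,0.0,0.0,0.96],[-0.025,0.004,0.0,0.0,0.0,0.96],[-0.024,0.005,0.0,0.0,0.0,0.96],[-0.024,0.008,0.0,0.0,0.0,0.96]]]
[[[-0.024,0.008,0.0,0.0,0.0,0.97],[-0.023,0.011,0.0,0.0,0.0,0.96],[-0.022,0.012,0.0,0.0,0.0,0.96],[-0.022,0.013,0.0,0.0,0.0,0.96],[-0.02,0.015,0.0,0.0,0.0,0.96],[-0.02,0.016,0.0,0.0,0.0,0.96],[-0.018,0.017,0.0,0.0,0.0,0.96],[-0.017,0.019,0.0,0.0,0.0,0.96]]]
[[[-0.016,0.02,0.0,0.0,0.0,0.97],[-0.015,0.02,0.0,0.0,0.0,0.96],[-0.013,0.022,0.0,0.0,0.0,0.96],[-0.011,0.022,0.0,0.0,0.0,0.96],[-0.01,0.023,0.0,0.0,0.0,0.96]]]
```

View pics/g1.png

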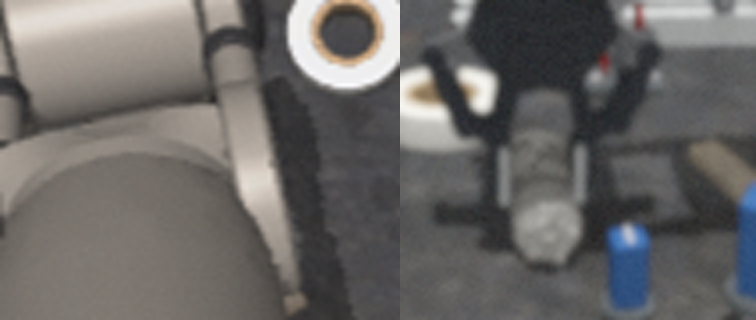

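The left half (top camera) is hidden by the arm. The right half (side camera) shows both pads astride the drum at crop (505–580,180), but the grip is a bit high, so I'm regrasping 6 mm lower.

>>> {"name": "send_rows", "arguments": {"steps": [[[0,0,0,0,0,0],[0,0,0,0,0,0],[0,0,0.006,0,0,0],[0,0,0.006,0,0,0],[0,0,0,0,0,0]]], "grip": 55}}

```text
time_s: 6.07
tcp_pos: [0.5533, 0.203, 0.0169]
tool_rot: [1.993, 2.424, 0.006]
force: [-0.3, -0.4, -0.5]
opening: 0.645
gripper_force: 0.0
```

>>> {"name": "send_rows", "arguments": {"steps": [[[0,0,0,0,0,0],[0,0,0,0,0,0],[0,0,0,0,0,0],[0,0,0,0,0,0],[0,0,0,0,0,0]]], "grip": 25}}

```text
time_s: 6.48
tcp_pos: [0.5539, 0.2031, 0.0178]
tool_rot: [1.992, 2.423, 0.008]
force: [-0.2, 0.3, 1.3]
opening: 0.404
gripper_force: 60.4
```

>>> {"name": "send_rows", "arguments": {"steps": [[[0,0,-0.02,0,0,0],[0,0,-0.04,0,0,0],[0,0,-0.06,0,0,0],[0,0,-0.06,0,0,0],[0,0,-0.06,0,0,0],[0,0,-0.06,0,0,0],[0,0,-0.02,0,0,0],[0,0,0,0,0,0]]]}}

```text
time_s: 7.15
tcp_pos: [0.5538, 0.2032, 0.1806]
tool_rot: [1.99, 2.421, 0.014]
force: [-0.4, 0.6, -4.2]
opening: 0.408
gripper_force: 60.8
```

```bash
python3 go.py '[[0.4954,-0.0921,0.18,9.2]]'
```

```text
now [0.5538 0.2032 0.1806] psi 101.15 t 7.15 q [ 0.22  0.51  1.44 -0.    1.18  0.03]
[[[-0.024,-0.01,0.0,0.01,-0.01,1.0],[-0.025,-0.008,0.0,0.0,0.0,1.0],[-0.025,-0.007,0.0,0.01,-0.01,1.0],[-0.026,-0.004,0.0,0.0,0.0,1.0],[-0.026,-0.003,0.0,0.01,-0.01,1.0],[-0.026,-0.001,0.0,0.0,0.0,1.0],[-0.027,0.001,0.0,0.01,-0.01,1.0],[-0.026,0.002,0.0,0.0,-0.01,1.0]]]
[[[-0.025,0.004,0.0,0.01,0.0,1.0],[-0.026,0.007,0.0,0.01,-0.01,0.99],[-0.025,0.008,0.0,0.0,0.0,1.0],[-0.024,0.009,0.0,0.01,-0.01,1.0],[-0.024,0.012,0.0,0.0,-0.01,1.0],[-0.023,0.012,0.0,0.01,0.0,1.0],[-0.021,0.015,0.0,0.0,-0.01,1.0],[-0.021,0.016,0.0,0.01,0.0,1.0]]]
[[[-0.02,0.017,0.0,0.0,-0.01,1.0],[-0.018,0.019,0.0,0.01,-0.01,1.0],[-0.017,0.02,0.0,0.01,0.0,1.0],[-0.015,0.021,0.0,0.0,-0.01,1.0],[-0.015,0.022,0.001,0.01,0.0,1.0],[-0.012,0.023,0.0,0.0,-0.01,1.0],[-0.011,0.024,0.0,0.01,0.0,1.0]]]
```

>>> {"name": "send_rows", "arguments": {"steps": [[[-0.024,-0.01,-0.02,0.01,-0.01,1],[-0.025,-0.008,-0.02,0,0,1],[-0.025,-0.007,-0.02,0.01,-0.01,1],[-0.026,-0.004,0,0,0,1],[-0.026,-0.003,0,0.01,-0.01,1],[-0.026,-0.001,0,0,0,1],[-0.027,0.001,0,0.01,-0.01,1],[-0.026,0.002,0,0,-0.01,1]]]}}

```text
time_s: 7.82
tcp_pos: [0.5307, 0.0993, 0.2049]
tool_rot: [2.589, 1.778, -0.005]
force: [0.9, 0.7, -4.8]
opening: 0.41
gripper_force: 60.8
```

>>> {"name": "send_rows", "arguments": {"steps": [[[-0.025,0.004,0,0.01,0,1],[-0.026,0.007,0,0.01,-0.01,0.99],[-0.025,0.008,0,0,0,1],[-0.024,0.009,0,0.01,-0.01,1],[-0.024,0.012,0,0,-0.01,1],[-0.023,0.012,0,0.01,0,1],[-0.021,0.015,0,0,-0.01,1],[-0.021,0.016,0,0.01,0,1]]]}}

```text
time_s: 8.48
tcp_pos: [0.5105, -0.0029, 0.2053]
tool_rot: [-2.979, -0.997, 0.01]
force: [0.8, -0.4, -4.3]
opening: 0.407
gripper_force: 60.9
```

>>> {"name": "send_rows", "arguments": {"steps": [[[-0.02,0.017,0,0,-0.01,1],[-0.018,0.019,0,0.01,-0.01,1],[-0.017,0.02,0,0.01,0,1],[-0.015,0.021,0,0,-0.01,1],[-0.015,0.022,0,0.01,0,1],[-0.012,0.023,0,0,-0.01,1],[-0.011,0.024,0,0.01,0,1],[0,0,0,0,0,0]]]}}

```text
time_s: 9.15
tcp_pos: [0.4925, -0.094, 0.2057]
tool_rot: [-3.132, -0.244, 0.015]
force: [-0.2, 0.1, -5.0]
opening: 0.41
gripper_force: 60.7
```

>>> {"name": "send_rows", "arguments": {"steps": [[[0,0,0,0,0,0],[0,0,0,0,0,0]]]}}

```text
time_s: 9.32
tcp_pos: [0.4934, -0.0918, 0.2068]
tool_rot: [-3.13, -0.254, 0.012]
force: [0.6, -0.2, -4.3]
opening: 0.41
gripper_force: 60.7
```

```bash
python3 go.py '[[0.4954,-0.0921,0.1,9.2]]'; python3 - <<'E'
from h import *
T=optics.get_image("top");S=optics.get_image("side")
p=np.array(T["pixels"])[130:260,230:400,::-1];b=np.array(S["pixels"])[100:220,180:330,::-1]
cv2.imwrite("pics/p1.png",np.hstack([cv2.resize(p,(400,306),interpolation=2),cv2.resize(b,(383,306),interpolation=2)]))
E
```

```text
now [ 0.4934 -0.0918  0.2068] psi 9.27 t 9.32 q [-0.34  0.34  1.64 -0.    1.17  1.07]
[[[0.002,0.001,0.071,-0.01,0.03,0.01],[0.001,0.0,0.071,0.0,0.04,0.0],[0.002,0.0,0.072,-0.01,0.03,0.01]]]
```

View pics/p1.png

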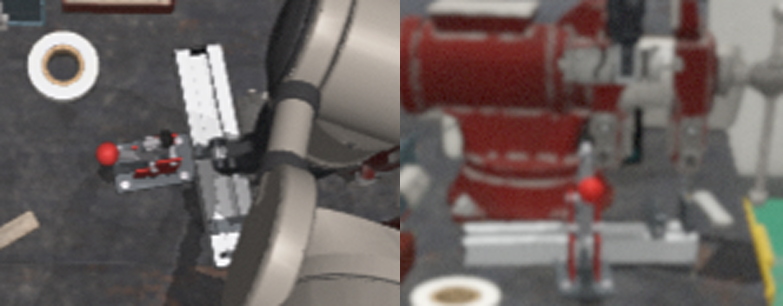

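The top view shows the drum lined up over the strut, crop (220,190). The clamp is still open, with its knob at (107,155). Descending.

>>> {"name": "send_rows", "arguments": {"steps": [[[0.001,0,0.05,0,0.03,0],[0.001,0,0.05,0,0.04,0],[0.001,0,0.05,0,0.03,0],[0,0,0.05,0,0,0],[0,0,0.03,0,0,0],[0,0,0,0,0,0],[0,0,0,0,0,0]]]}}

```text
time_s: 10.0
tcp_pos: [0.4952, -0.0916, 0.0928]
tool_rot: [-3.131, -0.254, -0.001]
force: [-0.4, -0.0, -4.3]
opening: 0.409
gripper_force: 60.6
```

>>> {"name": "send_rows", "arguments": {"steps": [[[0,0,0.016,0,0,0],[0,0,0.016,0,0,0],[0,0,0.016,0,0,0],[0,0,0,0,0,0]]]}}

```text
time_s: 10.33
tcp_pos: [0.4947, -0.0919, 0.0679]
tool_rot: [-3.131, -0.252, -0.0]
force: [-0.9, 0.4, -4.2]
opening: 0.411
gripper_force: 60.7
```

```bash
python3 go.py '[[0.4944,-0.0921,0.0475,9.2]]'; python3 - <<'E'
from h import *
s=monitor.get_state();print(s["force"],s["wrist_torque"])
E
```

```text
now [ 0.4947 -0.0919  0.0679] psi 9.2 t 10.33 q [-0.34  0.52  1.8   0.    0.82  1.07]
[[[-0.001,0.0,0.041,-0.01,0.0,0.0]]]
[-0.90482447  0.40988813 -4.19997937] [-0.02795416  0.0868628   0.02694274]
```

>>> {"name": "send_rows", "arguments": {"steps": [[[0,0,0.006,0,0,0],[0,0,0.006,0,0,0],[0,0,0.006,0,0,0],[0,0,0,0,0,0]]]}}

```text
time_s: 10.67
tcp_pos: [0.4952, -0.0922, 0.0597]
tool_rot: [-3.131, -0.252, -0.002]
force: [-1.8, -0.8, -4.4]
opening: 0.409
gripper_force: 60.7
```

>>> {"name": "send_rows", "arguments": {"steps": [[[0,0,0.006,0,0,0],[0,0,0.006,0,0,0],[0,0,0.004,0,0,0],[0,0,0,0,0,0]]]}}

```text
time_s: 11.0
tcp_pos: [0.4952, -0.0922, 0.0517]
tool_rot: [-3.131, -0.252, -0.002]
force: [-0.0, 0.2, -4.2]
opening: 0.408
gripper_force: 60.7
```

>>> {"name": "send_rows", "arguments": {"steps": [[[0,0,0.004,0,0,0],[0,0,0,0,0,0],[0,0,0,0,0,0]]]}}

```text
time_s: 11.25
tcp_pos: [0.4955, -0.0922, 0.0501]
tool_rot: [3.131, 0.252, 0.003]
force: [0.4, -0.1, -3.6]
opening: 0.408
gripper_force: 60.7
```

No contact force on the way in. The last millimetres go slower.

>>> {"name": "send_rows", "arguments": {"steps": [[[0,0,0.003,0,0,0],[0,0,0,0,0,0],[0,0,0,0,0,0]]]}}

```text
time_s: 11.5
tcp_pos: [0.4954, -0.0922, 0.0486]
tool_rot: [3.131, 0.252, 0.003]
force: [0.1, 0.7, -3.6]
opening: 0.408
gripper_force: 60.7
```

>>> {"name": "send_rows", "arguments": {"steps": [[[0,0,0.002,0,0,0],[0,0,0,0,0,0],[0,0,0,0,0,0]]]}}

```text
time_s: 11.75
tcp_pos: [0.4956, -0.0923, 0.0479]
tool_rot: [3.131, 0.252, 0.004]
force: [-1.1, -0.0, -0.4]
opening: 0.409
gripper_force: 61.2
```

>>> {"name": "send_rows", "arguments": {"steps": [[[0,0,0,0,0,0],[0,0,0,0,0,0],[0,0,0,0,0,0],[0,0,-0.02,0,0,0],[0,0,-0.06,0,0,0],[0,0,-0.07,0,0,0],[0,0,-0.07,0,0,0],[0,0,-0.07,0,0,0]]], "grip": 52}}

```text
time_s: 12.42
tcp_pos: [0.4949, -0.0922, 0.1951]
tool_rot: [3.131, 0.252, 0.004]
force: [0.5, -1.1, -0.0]
opening: 0.614
gripper_force: 0.0
```

```bash
python3 go.py '[[0.47,0.1,0.2,50],[0.4276,0.303,0.15,76.5]]'; python3 - <<'E'
from h import *
T=optics.get_image("top")
p=np.array(T["pixels"])[130:260,230:400,::-1];cv2.imwrite("pics/p2.png",cv2.resize(p,None,fx=4,fy=4,interpolation=2))
E
```

```text
now [ 0.4949 -0.0922  0.1951] psi 9.19 t 12.42 q [-0.34  0.35  1.66  0.    1.13  1.07]
[[[0.001,-0.035,-0.001,0.0,0.0,-0.93],[0.004,-0.035,-0.001,0.0,-0.01,-0.93],[0.005,-0.035,-0.001,0.0,0.0,-0.92],[0.008,-0.034,-0.001,0.01,0.0,-0.93],[0.01,-0.034,0.0,0.0,0.0,-0.93],[0.012,-0.033,-0.001,0.0,-0.01,-0.93],[0.015,-0.032,-0.001,0.0,0.0,-0.92],[0.016,-0.031,-0.001,0.0,0.0,-0.93]]]
[[[0.019,-0.03,-0.001,0.0,0.0,-0.93],[0.02,-0.029,-0.001,0.01,-0.01,-0.93],[0.022,-0.028,-0.001,0.0,0.0,-0.92],[0.037,-0.047,0.014,0.0,0.0,-0.95],[0.039,-0.044,0.015,0.0,0.0,-0.94],[0.043,-0.041,0.014,0.0,0.0,-0.95],[0.045,-0.038,0.014,0.0,0.0,-0.95],[0.047,-0.036,0.015,0.0,0.0,-0.94]]]
[[[0.05,-0.032,0.014,0.0,0.0,-0.95],[0.052,-0.028,0.014,0.0,0.0,-0.95]]]
```

>>> {"name": "send_rows", "arguments": {"steps": [[[0.001,-0.035,-0.001,0,0,-0.93],[0.004,-0.035,-0.001,0,-0.01,-0.93],[0.005,-0.035,-0.001,0,0,-0.92],[0.008,-0.034,-0.001,0.01,0,-0.93],[0.01,-0.034,0,0,0,-0.93],[0.012,-0.033,-0.001,0,-0.01,-0.93],[0.015,-0.032,-0.001,0,0,-0.92],[0.016,-0.031,-0.001,0,0,-0.93]]], "grip": 46}}

```text
time_s: 13.13
tcp_pos: [0.477, 0.0481, 0.1969]
tool_rot: [2.961, 1.05, 0.002]
force: [0.1, 0.3, -0.3]
opening: 0.538
gripper_force: 0.0
```

>>> {"name": "send_rows", "arguments": {"steps": [[[0.019,-0.03,-0.001,0,0,-0.93],[0.02,-0.029,-0.001,0.01,-0.01,-0.93],[0.022,-0.028,-0.001,0,0,-0.92],[0.037,-0.047,0.014,0,0,-0.95],[0.039,-0.044,0.015,0,0,-0.94],[0.043,-0.041,0.014,0,0,-0.95],[0.045,-0.038,0.014,0,0,-0.95],[0.047,-0.036,0.015,0,0,-0.94]]]}}

```text
time_s: 13.8
tcp_pos: [0.4394, 0.2462, 0.1622]
tool_rot: [-2.587, -1.781, -0.002]
force: [1.1, 0.1, 0.1]
opening: 0.544
gripper_force: 0.0
```

>>> {"name": "send_rows", "arguments": {"steps": [[[0.05,-0.032,0.014,0,0,-0.95],[0.052,-0.028,0.014,0,0,-0.95],[0,0,0,0,0,0],[0,0,0,0,0,0],[0,0,0,0,0,0]]]}}

```text
time_s: 14.22
tcp_pos: [0.4281, 0.3026, 0.1481]
tool_rot: [-2.467, -1.945, 0.0]
force: [0.0, 0.1, 0.1]
opening: 0.537
gripper_force: 0.0
```

```bash
python3 go.py '[[0.4276,0.303,0.095,76.5,4],[0.4276,0.303,0.046,76.5,6]]';  python3 - <<'E'
from fit import *
T=optics.get_image("top")
# drum laid? fit visible right/left edges vs expected
g=np.array(T["pixels"]);p=g[130:260,270:370,::-1].copy()
F=(.4954,-.0921,.16)
D=cyl.copy()[:,[1,0,2]]+[0,0,.0295]
q=np.array([proj(T,x) for x in pose(D,F)]);f=4.6;h=cv2.convexHull((((q+.5)-[270,130])*f).astype(np.int32))
c=cv2.resize(p,None,fx=f,fy=f,interpolation=2);e=c.copy();cv2.polylines(e,[h],True,(0,255,0),1)
q2=np.array([proj(T,x) for x in pose(strut,F)]);cv2.polylines(e,[cv2.convexHull((((q2+.5)-[270,130])*f).astype(np.int32))],True,(0,0,255),1)
cv2.imwrite("pics/p3.png",e)
E
```

```text
now [0.4281 0.3026 0.1481] psi 76.5 t 14.22 q [0.47 0.44 1.66 0.   1.04 0.7 ]
[[[0.0,0.0,0.027,0.0,0.0,0.0],[0.0,-0.001,0.026,0.0,0.0,0.0],[0.0,0.0,0.027,0.0,0.0,0.0],[0.001,0.0,0.026,0.0,0.0,0.0],[0.0,0.0,0.016,0.0,0.0,0.0],[0.0,0.0,0.017,0.0,0.0,0.0],[0.0,0.0,0.016,0.0,0.0,0.0],[0.0,0.0,0.017,0.0,0.0,0.0]]]
[[[0.0,0.0,0.016,0.0,0.0,0.0],[0.0,0.0,0.016,0.0,0.0,0.0]]]
```

View pics/p3.png

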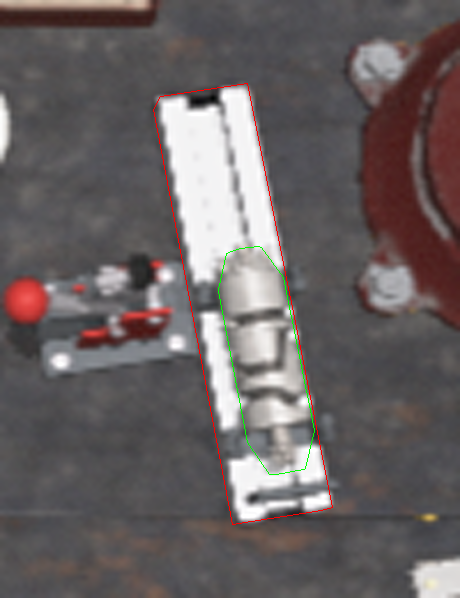

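The drum lies in both rests and matches the predicted green outline (crop 270,360). The strut fit (red) is good to about 1–2 mm. Taking the stop now.

>>> {"name": "send_rows", "arguments": {"steps": [[[0,0,0.027,0,0,0],[0,0,0.026,0,0,0],[0,0,0.027,0,0,0],[0,0,0.026,0,0,0],[0,0,0.02,0,0,0],[0,0,0.02,0,0,0],[0,0,0.02,0,0,0],[0,0,0.02,0,0,0]]]}}

```text
time_s: 14.93
tcp_pos: [0.4284, 0.3027, 0.0543]
tool_rot: [-2.467, -1.944, -0.001]
force: [0.1, 0.9, 0.6]
opening: 0.535
gripper_force: 0.0
```

>>> {"name": "send_rows", "arguments": {"steps": [[[0,0,0.016,0,0,0],[0,0,0,0,0,0],[0,0,0,0,0,0]]]}}

```text
time_s: 15.18
tcp_pos: [0.4278, 0.3029, 0.0464]
tool_rot: [-2.466, -1.945, 0.002]
force: [0.8, -0.2, 0.5]
opening: 0.54
gripper_force: 0.0
```

>>> {"name": "send_rows", "arguments": {"steps": [[[0,0,0,0,0,0],[0,0,0,0,0,0],[0,0,0,0,0,0],[0,0,0,0,0,0],[0,0,0,0,0,0]]], "grip": 15}}

```text
time_s: 15.6
tcp_pos: [0.4283, 0.3032, 0.0473]
tool_rot: [-2.467, -1.945, -0.001]
force: [-0.7, 0.6, 2.9]
opening: 0.302
gripper_force: 59.1
```

>>> {"name": "send_rows", "arguments": {"steps": [[[0,0,-0.02,0,0,0],[0,0,-0.05,0,0,0],[0,0,-0.07,0,0,0],[0,0,-0.07,0,0,0],[0,0,-0.07,0,0,0],[0,0,-0.05,0,0,0],[0,0,0,0,0,0],[0,0,0,0,0,0]]]}}

```text
time_s: 16.27
tcp_pos: [0.4283, 0.303, 0.2131]
tool_rot: [2.467, 1.945, 0.004]
force: [-0.8, -0.4, -2.7]
opening: 0.297
gripper_force: 59.5
```

```bash
cat > m4.py <<'E'
from fit import *
np.set_printoptions(precision=4,suppress=True)
T=optics.get_image("top");S=optics.get_image("side")
s=monitor.get_state();print(s["tcp_pos"],s["opening"]*85.4,s["gripper_force"],s["force"])
b=np.array(S["pixels"])[130:290,200:340,::-1];cv2.imwrite("pics/s1.png",cv2.resize(b,None,fx=3.5,fy=3.5,interpolation=2))
E
python3 m4.py; python3 go.py '[[0.55,0.1,0.21,50],[0.611,-0.0735,0.21,9.2]]'
```

```text
[0.4271 0.3024 0.2105] 25.5615453980846 59.468289613723755 [-0.232  -0.36   -3.0555]
now [0.4271 0.3024 0.2105] psi 76.51 t 16.37 q [0.47 0.37 1.58 0.   1.19 0.7 ]
[[[-0.048,0.048,0.0,0.0,0.0,0.95],[-0.045,0.05,0.0,-0.01,0.01,0.94],[-0.041,0.054,0.0,0.0,0.01,0.95],[-0.038,0.056,0.0,-0.01,0.0,0.95],[-0.034,0.059,0.0,0.0,0.01,0.94],[-0.03,0.06,0.0,-0.01,0.0,0.95],[-0.026,0.063,0.001,0.0,0.01,0.95],[-0.017,0.029,0.0,0.0,0.0,0.93]]]
[[[-0.015,0.03,0.0,0.0,0.0,0.92],[-0.013,0.03,0.0,0.0,0.0,0.93],[-0.011,0.032,0.0,0.0,0.0,0.93],[-0.01,0.032,0.0,0.0,0.0,0.93],[-0.006,0.033,0.0,0.0,0.0,0.92],[-0.005,0.033,0.0,0.0,0.0,0.93],[-0.003,0.033,0.0,0.0,0.0,0.93],[-0.001,0.033,0.0,0.0,0.0,0.92]]]
[[[0.002,0.034,0.0,-0.01,0.0,0.93],[0.004,0.033,-0.001,0.0,0.0,0.93]]]
```

View pics/s1.png

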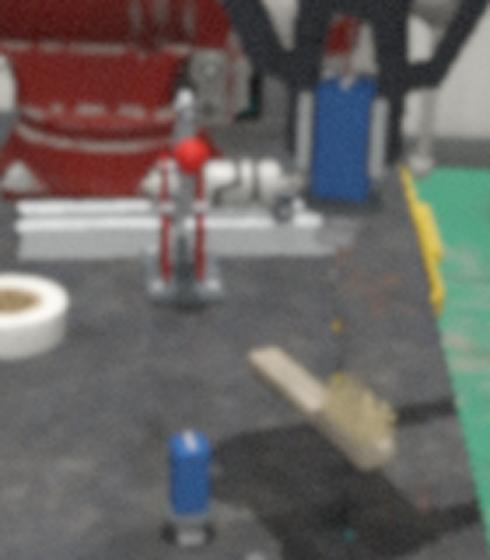

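The side view shows the large stop held upright (crop 345,140) and the smaller one still standing at (190,480). Carrying the stop to the slot.

>>> {"name": "send_rows", "arguments": {"steps": [[[-0.048,0.048,0,0,0,0.95],[-0.045,0.05,0,-0.01,0.01,0.94],[-0.041,0.054,0,0,0.01,0.95],[-0.038,0.056,0,-0.01,0,0.95],[-0.034,0.059,0,0,0.01,0.94],[-0.03,0.06,0,-0.01,0,0.95],[-0.026,0.063,0,0,0.01,0.95],[-0.017,0.029,0,0,0,0.93]]]}}

```text
time_s: 17.03
tcp_pos: [0.5577, 0.0811, 0.2092]
tool_rot: [-2.892, -1.226, 0.0]
force: [-0.8, 0.2, -3.0]
opening: 0.296
gripper_force: 59.9
```

>>> {"name": "send_rows", "arguments": {"steps": [[[-0.015,0.03,0,0,0,0.92],[-0.013,0.03,0,0,0,0.93],[-0.011,0.032,0,0,0,0.93],[-0.01,0.032,0,0,0,0.93],[-0.006,0.033,0,0,0,0.92],[-0.005,0.033,0,0,0,0.93],[-0.003,0.033,0,0,0,0.93],[-0.001,0.033,0,0,0,0.92]]]}}

```text
time_s: 17.7
tcp_pos: [0.5998, -0.042, 0.2089]
tool_rot: [-3.106, -0.449, 0.003]
force: [-0.7, 0.6, -2.2]
opening: 0.296
gripper_force: 59.8
```

>>> {"name": "send_rows", "arguments": {"steps": [[[0.002,0.034,0,-0.01,0,0.93],[0.004,0.033,0,0,0,0.93],[0,0,0,0,0,0],[0,0,0,0,0,0],[0,0,0,0,0,0]]]}}

```text
time_s: 18.12
tcp_pos: [0.6113, -0.0724, 0.2098]
tool_rot: [-3.129, -0.253, 0.001]
force: [-0.5, -1.0, -2.4]
opening: 0.297
gripper_force: 59.9
```

```bash
python3 go.py '[[0.611,-0.0735,0.082,9.2,4]]'
```

```text
now [ 0.6113 -0.0724  0.2098] psi 9.25 t 18.12 q [-0.24  0.54  1.31  0.    1.29  1.17]
[[[0.0,0.001,0.064,-0.01,0.0,0.0],[0.0,0.0,0.064,-0.01,0.0,0.01],[-0.001,0.001,0.064,-0.01,0.0,0.0],[0.0,0.0,0.064,0.0,0.0,0.0]]]
```

>>> {"name": "send_rows", "arguments": {"steps": [[[0,0.001,0.064,-0.01,0,0],[0,0,0.064,-0.01,0,0],[0,0.001,0.064,-0.01,0,0],[0,0,0.04,0,0,0],[0,0,0.024,0,0,0],[0,0,0,0,0,0],[0,0,0,0,0,0]]]}}

```text
time_s: 18.7
tcp_pos: [0.6128, -0.0735, 0.0837]
tool_rot: [3.13, 0.253, 0.004]
force: [0.1, 0.1, -1.7]
opening: 0.296
gripper_force: 59.7
```

```bash
python3 go.py '[[0.611,-0.0735,0.06,9.2,4]]'; python3 - <<'E'
from fit import *
T=optics.get_image("top")
f=6;p=np.array(T["pixels"])[130:215,280:360,::-1];e=cv2.resize(p,None,fx=f,fy=f,interpolation=2)
s=monitor.get_state()["tcp_pos"];F=(.4954,-.0921,.16)
def dr(P,v,c):
    q=np.array([proj(T,x) for x in pose(P,v)]);cv2.polylines(e,[cv2.convexHull((((q+.5)-[280,130])*f).astype(np.int32))],True,c,1)
dr(strut,F,(0,0,255)); dr(box((.07,.16),(-.011,.011),.026,.026),F,(0,255,0)); dr(box((-.017,.017),(-.009,.009),s[2]-.047,s[2]-.038),(s[0],s[1],.16),(255,0,255))
cv2.imwrite("pics/i1.png",e)
E
```

```text
now [ 0.6128 -0.0735  0.0837] psi 9.25 t 18.7 q [-0.24  0.66  1.46 -0.    1.02  1.17]
[[[-0.001,0.0,0.012,0.0,-0.01,0.0],[-0.001,0.0,0.012,0.01,-0.01,0.01],[-0.001,0.0,0.012,0.0,-0.01,0.0],[-0.001,-0.001,0.011,0.01,-0.01,0.0]]]
```

View pics/i1.png

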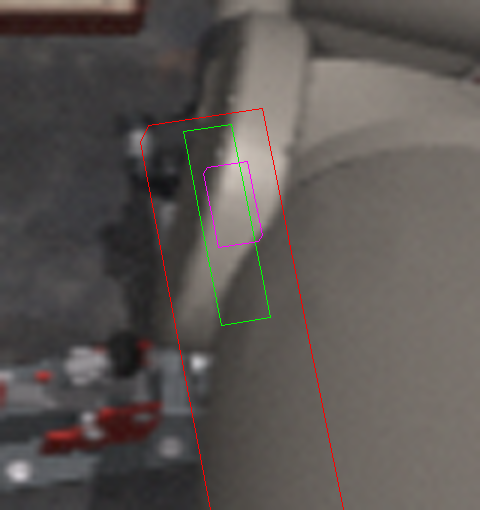

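The arm hides the slot in this view, so the insertion goes by force.

>>> {"name": "send_rows", "arguments": {"steps": [[[-0.001,0,0.006,0,0,0],[-0.001,0,0.006,0,0,0],[-0.001,0,0.006,0,0,0],[0,0,0.003,0,0,0],[0,0,0,0,0,0],[0,0,0,0,0,0]]]}}

```text
time_s: 19.25
tcp_pos: [0.6112, -0.0743, 0.073]
tool_rot: [3.13, 0.251, 0.005]
force: [0.3, 0.1, -2.4]
opening: 0.296
gripper_force: 59.7
```

>>> {"name": "send_rows", "arguments": {"steps": [[[0,0,0.003,0,0,0],[0,0,0.003,0,0,0],[0,0,0,0,0,0],[0,0,0,0,0,0]]]}}

```text
time_s: 19.58
tcp_pos: [0.6112, -0.0742, 0.0699]
tool_rot: [3.13, 0.252, 0.004]
force: [0.1, 0.9, -2.7]
opening: 0.298
gripper_force: 59.7
```

>>> {"name": "send_rows", "arguments": {"steps": [[[0,0,0.006,0,0,0],[0,0,0.006,0,0,0],[0,0,0.006,0,0,0],[0,0,0,0,0,0],[0,0,0,0,0,0]]]}}

```text
time_s: 20.0
tcp_pos: [0.6111, -0.0742, 0.0606]
tool_rot: [3.131, 0.252, 0.004]
force: [0.3, -0.1, -2.0]
opening: 0.296
gripper_force: 59.7
```

>>> {"name": "send_rows", "arguments": {"steps": [[[0,0,0.003,0,0,0],[0,0,0.002,0,0,0],[0,0,0,0,0,0],[0,0,0,0,0,0]]]}}

```text
time_s: 20.33
tcp_pos: [0.6113, -0.0743, 0.0585]
tool_rot: [3.13, 0.252, 0.005]
force: [-1.0, 0.2, -1.4]
opening: 0.3
gripper_force: 59.7
```

>>> {"name": "send_rows", "arguments": {"steps": [[[0,0,0.002,0,0,0],[0,0,0,0,0,0],[0,0,0,0,0,0]]]}}

```text
time_s: 20.58
tcp_pos: [0.6112, -0.0742, 0.0575]
tool_rot: [3.13, 0.252, 0.005]
force: [0.7, -0.2, -2.7]
opening: 0.296
gripper_force: 59.7
```

>>> {"name": "send_rows", "arguments": {"steps": [[[0,0,0.002,0,0,0],[0,0,0,0,0,0],[0,0,0,0,0,0]]]}}

```text
time_s: 20.83
tcp_pos: [0.6114, -0.0742, 0.0573]
tool_rot: [3.13, 0.252, 0.006]
force: [-2.7, 0.8, 4.9]
opening: 0.295
gripper_force: 60.6
```

Collar seated at TCP z 0.0573 with a 7 N rise. I'm easing up 0.5 mm and then making the quarter turn.

>>> {"name": "send_rows", "arguments": {"steps": [[[0,0,-0.002,0,0,-1],[0,0,0,0,0,-1],[0,0,0,0,0,-1],[0,0,0,0,0,-1],[0,0,0,0,0,-1],[0,0,0,0,0,-1],[0,0,0,0,0,-1],[0,0,0,0,0,-1]]]}}

```text
time_s: 21.5
tcp_pos: [0.6112, -0.0744, 0.0573]
tool_rot: [2.937, 1.109, 0.004]
force: [-0.4, 0.3, -1.2]
opening: 0.296
gripper_force: 60.1
```

>>> {"name": "send_rows", "arguments": {"steps": [[[0,0,0,0,0,-1],[0,0,0,0,0,-1],[0,0,0,0,0,-1],[0,0,0,0,0,-1],[0,0,0,0,0,-1],[0,0,0,0,0,-1],[0,0,0,0,0,-1],[0,0,0,0,0,-1]]]}}

```text
time_s: 22.17
tcp_pos: [0.6113, -0.0744, 0.0573]
tool_rot: [2.517, 1.876, 0.003]
force: [-0.2, -0.7, -1.5]
opening: 0.297
gripper_force: 60.0
```

>>> {"name": "send_rows", "arguments": {"steps": [[[0,0,0,0,0,-1],[0,0,0,0,0,-1],[0,0,0,0,0,-1],[0,0,0,0,0,-1],[0,0,0,0,0,-1],[0,0,0,0,0,-1],[0,0,0,0,0,-0.5],[0,0,0,0,0,0]]]}}

```text
time_s: 22.83
tcp_pos: [0.6115, -0.0743, 0.0573]
tool_rot: [2.033, 2.391, 0.002]
force: [-0.2, -0.3, -2.3]
opening: 0.297
gripper_force: 59.9
```

```bash
python3 m4.py; python3 go.py '[[0.6112,-0.0742,0.0573,99.2]]'
```

```text
[ 0.6113 -0.0743  0.0573] 25.132222857892618 59.9269437789917 [-0.757   1.3991 -1.8334]
now [ 0.6113 -0.0743  0.0573] psi 99.12 t 22.93 q [-0.25  0.7   1.48 -0.    0.96 -0.4 ]
[[[0.0,0.0,0.0,0.04,0.02,-0.02]]]
```

Turned a quarter at psi 99.1° without resistance. Now I release, retreat upward, close the fingers and head for the lever.

>>> {"name": "send_rows", "arguments": {"steps": [[[0,0,0,0,0,0],[0,0,0,0,0,0],[0,0,0,0,0,0],[0,0,-0.02,0,0,0],[0,0,-0.06,0,0,0],[0,0,-0.07,0,0,0],[0,0,-0.07,0,0,0],[0,0,-0.07,0,0,0]]], "grip": 42}}

```text
time_s: 23.6
tcp_pos: [0.6106, -0.074, 0.2051]
tool_rot: [2.034, 2.389, 0.002]
force: [1.4, 0.1, -0.3]
opening: 0.494
gripper_force: 0.0
```

```bash
python3 go.py '[[0.6113,-0.0743,0.23,99.2],[0.509,0.083,0.21,99.2],[0.509,0.083,0.121,99.2,4]]'; python3 - <<'E'
from fit import *
T=optics.get_image("top");S=optics.get_image("side")
for z in(.0,):
  mt=cv2.morphologyEx(mask(T,(100,70,60),(130,255,255),(300,145,345,195)),3,np.ones((5,5)))
  print(mt.sum()/255); k=cv2.moments(mt,True);print(k["m10"]/k["m00"],k["m01"]/k["m00"])
  F=(.4954,-.0921,.16)
  if mt.sum(): print(fit(grip+[0,0,.010],[(T,mt)],(.6113,-.0743,.16)))
  p=np.array(T["pixels"]).astype(int);w=((p.min(2)>200))
  # white line on stop top
  m=(w&(cv2.dilate(mt,np.ones((3,3)))>0)).astype(np.uint8);ys,xs=np.nonzero(m);P=np.array([atz(T,(x,y),.086)[:2] for x,y in zip(xs,ys)])
  ev,V=np.linalg.eigh(np.cov(P.T));print(len(P),P.mean(0),ev,"line angle",np.degrees(np.arctan2(V[1,1],V[0,1])))
E
```

```text
now [ 0.6106 -0.074   0.2051] psi 99.18 t 23.6 q [-0.25  0.54  1.32 -0.    1.28 -0.41]
[[[-0.001,0.001,-0.05,0.05,0.02,-0.01],[0.069,-0.03,0.008,0.0,0.0,0.0],[0.068,-0.03,0.008,0.0,0.0,0.0],[0.069,-0.031,0.008,0.0,0.0,0.0],[0.069,-0.03,0.008,0.0,0.0,0.0],[0.068,-0.03,0.008,0.0,0.0,0.0],[0.0,0.0,0.045,0.0,0.0,0.0],[0.0,0.0,0.044,0.0,0.0,0.0]]]
[[[0.0,0.0,0.045,0.0,0.0,0.0],[0.001,0.0,0.044,0.0,0.0,0.0]]]
3.0
315.0 160.0
(array([ 0.60229011, -0.05287254,  0.28504182]), np.float64(0.9872040946896993))
  avg = a.mean(axis, **keepdims_kw)
  ret = um.true_divide(
<stdin>:11: RuntimeWarning: Degrees of freedom <= 0 for slice
  c *= np.true_divide(1, fact)
  c *= np.true_divide(1, fact)
Traceback (most recent call last):
ValueError: not enough values to unpack (expected 2, got 0)

During handling of the above exception, another exception occurred:

Traceback (most recent call last):
numpy.linalg.LinAlgError: 0-dimensional array given. Array must be at least two-dimensional
```

>>> {"name": "send_rows", "arguments": {"steps": [[[0,0,-0.05,0.05,0.02,0],[0.069,-0.03,0.008,0,0,0],[0.068,-0.03,0.008,0,0,0],[0.069,-0.031,0.008,0,0,0],[0.069,-0.03,0.008,0,0,0],[0.068,-0.03,0.008,0,0,0],[0,0,0,0,0,0],[0,0,0,0,0,0]]], "grip": 0}}

```text
time_s: 24.37
tcp_pos: [0.5079, 0.0846, 0.208]
tool_rot: [-2.032, -2.395, 0.001]
force: [1.2, 0.1, -0.2]
opening: 0.0
gripper_force: 0.0
```

```bash
python3 go.py '[[0.509,0.083,0.121,99.2,4]]'; cat > m5.py <<'E'
from fit import *
T=optics.get_image("top");S=optics.get_image("side")
mt=cv2.morphologyEx(mask(T,(100,70,60),(130,255,255),(300,145,335,185)),3,np.ones((5,5)))
ms=cv2.morphologyEx(mask(S,(100,70,60),(130,255,255),(200,150,260,210)),3,np.ones((5,5)))
print(mt.sum()/255,ms.sum()/255)
if mt.sum()>9000: print(fit(grip+[0,0,.010],[(T,mt)],(.6113,-.0743,.16)))
if mt.sum()>9000:
  p=np.array(T["pixels"]).astype(int);m=(p.min(2)>165)&(cv2.erode(mt,np.ones((3,3)))>0);ys,xs=np.nonzero(m)
  P=np.array([atz(T,(x,y),.086)[:2] for x,y in zip(xs,ys)]);ev,V=np.linalg.eigh(np.cov(P.T));print(len(P),P.mean(0),ev**.5,"line",np.degrees(np.arctan2(V[1,1],V[0,1])))
print("knob",[(round(d["p"],2),d["centre"]) for d in optics.look_for("lever_tip",T)])
def c(m):
    k=cv2.moments(m,True);return (k["m10"]/k["m00"],k["m01"]/k["m00"]) if k["m00"] else None
kt=mask(T,(170,150,100),(180,255,255),(262,180,330,210))|mask(T,(0,170,110),(8,255,255),(262,180,330,210));print("red",kt.sum()/255,c(kt))
E
python3 m5.py
```

```text
now [0.5079 0.0846 0.208 ] psi 99.37 t 24.37 q [ 0.02  0.36  1.61 -0.    1.17 -0.15]
[[[-0.001,0.0,0.043,0.0,0.0,0.01],[-0.001,0.001,0.044,0.0,0.0,0.01],[-0.001,0.0,0.043,0.0,0.0,0.01],[0.0,0.001,0.044,-0.01,0.0,0.01]]]
123.0 191.0
(array([ 0.61079771, -0.07523481,  0.23340555]), np.float64(0.38904450669156554))
6 [ 0.61169031 -0.07628771] [0.00072538 0.00488808] line 103.9063896777815
knob [(0.45, [280.0, 201.4]), (0.15, [300.0, 198.0])]
red 38.0 (277.07894736842104, 196.02631578947367)
```

The stop stands seated with its line across the slot (about 100°). Lowering behind the knob.

>>> {"name": "send_rows", "arguments": {"steps": [[[-0.001,0,0.043,0,0,0],[-0.001,0,0.044,0,0,0],[-0.001,0,0.043,0,0,0],[0,0,0.044,0,0,0],[0,0,0,0,0,0],[0,0,0,0,0,0]]]}}

```text
time_s: 25.02
tcp_pos: [0.5091, 0.0806, 0.12]
tool_rot: [-2.037, -2.389, 0.003]
force: [-0.5, 0.7, 0.4]
opening: -0.003
gripper_force: 0.0
```

>>> {"name": "send_rows", "arguments": {"steps": [[[-0.01,0,0,0,0,0],[-0.01,0,0,0,0,0],[-0.01,0,0,0,0,0],[-0.008,0,-0.004,0,0,0],[-0.008,0,-0.006,0,0,0],[0,0,0,0,0,0]]]}}

```text
time_s: 25.52
tcp_pos: [0.5138, 0.06, 0.1281]
tool_rot: [2.037, 2.391, 0.007]
force: [-1.6, 8.6, 8.8]
opening: 0.003
gripper_force: 4.8
```

>>> {"name": "send_rows", "arguments": {"steps": [[[-0.008,0,-0.006,0,0,0],[-0.008,0,-0.006,0,0,0],[-0.008,0,-0.004,0,0,0],[-0.01,0,-0.003,0,0,0],[-0.01,0,-0.002,0,0,0],[0,0,0,0,0,0]]]}}

```text
time_s: 26.02
tcp_pos: [0.5166, 0.0358, 0.1364]
tool_rot: [2.037, 2.391, -0.001]
force: [0.4, -0.1, 0.3]
opening: 0.003
gripper_force: 0.0
```

>>> {"name": "send_rows", "arguments": {"steps": [[[-0.01,0,-0.002,0,0,0],[-0.01,0,-0.001,0,0,0],[-0.01,0,0,0,0,0],[-0.01,0,0,0,0,0],[0,0,0,0,0,0]]]}}

```text
time_s: 26.43
tcp_pos: [0.5196, 0.0164, 0.1374]
tool_rot: [-2.037, -2.391, 0.001]
force: [0.8, -0.5, -0.7]
opening: 0.001
gripper_force: 0.0
```

```bash
python3 go.py '[[0.509,0.083,0.2,99.2,4]]'; python3 m5.py
```

```text
now [0.5196 0.0164 0.1374] psi 99.14 t 26.43 q [-0.12  0.45  1.69 -0.    1.01 -0.27]
[[[0.034,0.0,-0.031,0.0,0.0,0.0],[0.033,0.0,-0.032,-0.01,0.0,-0.01],[0.034,0.0,-0.031,0.0,0.0,0.0],[0.034,0.0,-0.031,0.0,0.01,0.0]]]
0.0 189.0
knob []
red 0.0 None
```

Force fell to zero, so it snapped over. I'm backing away and then up clear to check.

>>> {"name": "send_rows", "arguments": {"steps": [[[0.06,0,0,0,0,0],[0.07,0,-0.05,0,0,0],[0.07,0,-0.07,0,0,0],[0.07,0,-0.07,0,0,0],[0.07,0,-0.04,0,0,0],[0.07,0,0,0,0,0],[0.05,0,0,0,0,0],[0,0,0,0,0,0]]]}}

```text
time_s: 27.25
tcp_pos: [0.4834, 0.2369, 0.2411]
tool_rot: [-2.03, -2.396, -0.002]
force: [0.2, -0.9, 0.2]
opening: -0.001
gripper_force: 0.0
```

```bash
cat >> m5.py <<'E'
b=(225,140,275,200);rs=mask(S,(172,150,90),(180,255,255),b)|mask(S,(0,150,90),(8,255,255),b)
print("side red",rs.sum()/255,c(rs)); 
r=(262,150,345,215);kt=mask(T,(170,150,100),(180,255,255),r)|mask(T,(0,150,100),(8,255,255),r)
n,l,st,ce=cv2.connectedComponentsWithStats(kt)
for i in range(1,n): print("top red blob",st[i,4],ce[i].round(1),atz(T,ce[i],.135).round(3))
F=(.4954,-.0921,.16)
for nm,a in(("open",.75),("shut",-.15)):
    k=pose(np.array([[.043,.081+.076*np.sin(a),.06+.076*np.cos(a)]]),F)[0];print(nm,k.round(3),proj(T,k).round(1),proj(S,k).round(1))
for q in("drum_mid","stop_mid","brush_mid","tape_mid"):print(q,[(round(d["p"],2),np.round(d["centre"],1).tolist()) for d in optics.look_for(q,T)[:3]])
E
python3 m5.py
```

```text
157.0 191.0
(array([ 0.61113582, -0.07577114,  0.2252212 ]), np.float64(0.2208760484622554))
10 [ 0.61160535 -0.07653665] [0.00109748 0.00526089] line 97.2035651696223
knob [(0.45, [296.7, 194.9])]
red 78.0 (300.56410256410254, 190.7051282051282)
side red 553.0 (238.65280289330923, 160.59674502712477)
top red blob 72 [301.8 189. ] [ 0.527 -0.016  0.135]
top red blob 7 [288.3 192.4] [0.518 0.016 0.135]
top red blob 3 [305. 197.] [ 0.508 -0.023  0.135]
top red blob 10 [299.1 198.4] [ 0.504 -0.009  0.135]
top red blob 8 [290.5 202.2] [0.495 0.011 0.135]
open [0.517 0.046 0.116] [275.  194.5] [254.  174.5]
shut [ 0.527 -0.016  0.135] [302.2 188.9] [251.9 159. ]
drum_mid [(0.4, [320.5, 161.1])]
stop_mid [(0.76, [318.6, 162.8])]
brush_mid [(0.67, [232.4, 230.4])]
tape_mid [(0.81, [259.1, 154.0])]
```

The knob is exactly at its shut position, the stop line reads 97° (locked), and the arm is clear. Handing in.

```bash
python3 -c "
from h import *
print(workorder.close_job())"
```

```text
the job is handed in; nothing more can be done
None
```

The job is handed in at about 27 s of the 72 s allowed: the drum is in the rests, the large stop is seated and turned to lock, and the toggle clamp is snapped shut. I checked the stop and clamp by camera and force, but did not re-check the drum after the clamp closed.

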